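# Try the spring balance of a relay box cover

## Task

Try the spring of the hinged cover on the small grey relay box beside the fuse tin: take the cover by its bar handle, raise it past its balance point (marked by the brass stud on the quadrant) and bring it gently onto its open stop, then lower it to about 5 degrees below the balance point. Keep it under control all the way so that it never flies open or slams, and leave the other things on the desk alone. Finish still holding the cover there by its bar, at rest, so that the spring can be adjusted.

Things in the scene. Friction and masses are not known exactly. Their poses are not given: they have to be found in the camera images.
- cover (a joint): opening angle of the sprung steel cover, rad: 0 shut (level; it starts so), 1.30 on the open stop (rubber buffers). Balance point 0.80 (46 degrees): below it the 0.85 kg cover falls shut of itself, above it the hinge spring lifts it to the stop. Pull small (under 0.4 N m at the ends, nothing at 0.80), hinge almost free of friction, so let go it speeds up quickly.
- relay_box: grey sheet-steel box 130 x 130 mm, 70 mm high, fixed to the desk. Origin at the centre of its underside, z up. Hinge along its x axis at the top of its -y side (the robot's right); handle on its +y side (robot's left). On its -x side, facing the robot, a thin steel quadrant (radius 75 mm about the hinge) rises to 150 mm above the desk, 67 to 72 mm from the box centre.
- cover_hinge (a point): middle of the hinge line, 74 mm above the desk, 65 mm to -y of the box centre; the cover turns about the box's x axis through this point
- cover_bar (a point): middle of the cover's bar handle: round bar, 12 mm thick, parallel to the hinge, 169 mm from it, 78 mm above the desk when shut. 96 mm is free between its two stalks, 26 mm between bar and cover edge. In the box's y-z plane it lies (cover angle + 0.024 rad) above level, seen from the hinge. Can be pinched across from above; it turns between the fingers as the cover swings.
- balance_stud (a point): middle of the short brass stud that stands out of the quadrant, 88 mm from the hinge: marks the balance point. A brass pin on the cover's side edge, 72 mm from the hinge, passes it when the cover is at 0.80 rad
- pliers_blue: bystander: blue-grey pliers 170 x 55 x 14 mm lying right of the fuse tin; leave alone
- fuse_1: bystander: cartridge fuse 25 mm thick, 75 mm long, lying right of the fuse tin; leave alone
- tape_black: bystander: roll of black tape 70 mm across, 19 mm high, at the back left; leave alone
- fuse_3: bystander: cartridge fuse 27 mm thick, 80 mm tall, standing behind the fuse tin; leave alone
- pilot_red: bystander: pilot lamp 31 mm across, 57 mm tall, standing at the left; leave alone
- tape_grey: bystander: roll of grey tape 62 mm across, 19 mm high, at the front left corner of the desk; leave alone

How it is judged:
By the outcome, as a careful person would: the job done as asked, in the order asked, and still so for the second after the job is handed in, while the arm keeps its last pose, push and grip.
It also fails if it takes over 51 s, if anything falls off the work surface, if the arm or the gripper's body presses on something with over 40 N, if the wrist force passes 120 N, or if a joint passes its speed limit or range.

## Robot

A 7-joint arm with a two-finger parallel gripper is mounted at the origin on a cart in front of the work surface, level with it; the furniture and walls round the work are solid. World frame = base frame: x ahead of the robot, y to its left, z up, the work surface at z = 0. Lengths are in m, angles in rad, forces in N, time in s.
With the tool pointing down it reaches from about 0.4 to 0.85 m from the base axis. Payload 10.4 kg.
Tool frame: the origin (TCP) lies at the very end of the fingers, on their centre line; the grasp point (between the pads) lies 19 mm behind it (grasp_offset is the distance from the TCP to the grasp point, in m); z points along the fingers, y is the line along which they close (so a half turn about z gives the same grasp; the last joint's range is limited). The gripper opens to 85 mm and grips with 20 to 120 N. Pads are 22 mm wide; open, the fingers measure 114 mm over their backs; the gripper's body (76 mm by 85 mm) begins 54 mm behind the grasp point. The pads swing forward as they close: fully open they stand 13 mm farther back than shut.
Start: joints at [-1.244, 0.332, -0.065, 1.46, 0.022, 1.35, -0.088], TCP at [0.214, 0.587, 0.231] pointing down, gripper open.
Joint ranges: [-2.6, 2.6], [-0.5, 2.12], [-1.47, 1.34], [0.16, 2.42], [-1.27, 4.41], [0.06, 2.06], [-2.6, 2.6]. Speed limits (rad/s): [2.22, 2.22, 2.79, 2.79, 3.14, 3.14, 3.14].

## Interface

Orientations are given as a unit quaternion [x, y, z, w].
In Python, from workcell import * gives the robot as it stands.
- The arm moves only by the tool jog_arm, never from a script. Its argument "plan" is a list of rows, each a list of 3 entries, a list of its own where there are three numbers: the turn, a rotation vector about the tool's x, y, z in rad, then the shift along the tool's x, y, z in m, then the finger opening in m, from 0 to 0.0854. A call has 1 to 8 rows; each row is the pose to reach, as a shift and turn from the pose commanded when the call began, along the tool's axes at that moment; what a row does not reach only later rows make up. A row lasts 1/12 s, in which the tool goes at most 41.7 mm and 7.16 degrees, less where a joint would pass 70% of its speed; a pose out of reach is approached as far as the arm can. A call with a gripper value outside its range is refused whole. The fingers move at their own pace and stop on an object; "force" is the grip in N (left out, the last holds). Time passes only in rows, so rows that repeat a pose let the fingers close. It gives the time, the measured TCP pose, the force, the opening and the grip force at its end, in the units of the state.
- get_obs(): the state, without advancing time (a new reading comes with each control period).
- camera(name): name is "scene" or "top" or "wrist"; returns a dict with "img" (480x640x3 uint8, red, green, blue), "mtx" (3x3 intrinsics, pixels), "extrinsics" (4x4, takes a point from camera to world coordinates). Camera axes: x right, y down, z forward; pixel columns grow to the right and rows downward; lengths in m; the calibration is good to about 2 mm. A picture is of the moment at which its call begins. There is no depth.
- hand_in(): hands the job in; it is judged then, once.
The state is a dict: "clock": time; "joint_pos": joint angles; "joint_velocities": joint speeds; "tau": joint torques, N m; "position": TCP position; "ee_rot": TCP orientation; "ft_force": force on the tool from outside, world axes, zero at the start; "torque": the same for the moment, N m; "grip_width": opening from 0.0 (shut) to 1.0 (fully open); "grasp_force": force on a finger pad.
Only numpy, scipy, OpenCV 4.12 (cv2) and the standard library are available. Lean on these libraries where they do the work, as an engineer would, in place of code of your own. Each camera call takes 0.05 s, during which the arm holds its last target. There are 200 camera calls.

## Working session

There is one attempt and no reset: what is moved stays moved. The work goes in short steps, Python scripts to look and compute and a tool call to move; the robot and the scene stay as the last step left them, time stands still between calls to the robot, and variables do not carry over. Pictures are saved under pics/ and viewed, at most 10 in all, crops included, and the job is handed in when it is done.

Besides the shell and the picture viewer there is one more tool, called after "Emit:" in YAML: its name, and indented under it one key for each argument. jog_arm: Moves the arm, as the interface text tells. Its arguments: {"type":"object","properties":{"plan":{"type":"array"},"force":{"type":"number"}},"required":["plan"]}

```bash
ls; mkdir -p pics; python3 - <<'E'
from workcell import *
import cv2
o=get_obs();print(o)
for n in("scene","top"):
    c=camera(n);cv2.imwrite(f"pics/{n}0.png",c["img"][:,:,::-1]);print(n,c["mtx"],c["extrinsics"])
E
```

```text
pics
{'clock': 0.0, 'joint_pos': array([-1.24358259,  0.33286861, -0.06472977,  1.46093894,  0.02161872,
        1.34990915, -0.08850224]), 'joint_velocities': array([0.00034951, 0.00032924, 0.00150137, 0.00198872, 0.00083384,
       0.00072983, 0.00147769]), 'tau': array([-1.75835947e-03, -6.25437427e+01,  4.80403961e-02, -3.91593575e+01,
        1.61182584e-02,  1.02362290e-02,  2.16203563e-05]), 'position': array([0.21406669, 0.58679475, 0.23051919]), 'ee_rot': array([ 1.73991298e-01,  9.84746931e-01, -7.08466273e-04, -8.69499810e-05]), 'ft_force': array([0.08666304, 0.78179991, 0.11563834]), 'torque': array([ 0.00731446, -0.02832622,  0.0201715 ]), 'grasp_force': 0.0, 'grip_width': 0.9978152889556788}
scene [[535.6881879    0.         322.13897318]
 [  0.         535.6881879  236.10763518]
 [  0.           0.           1.        ]] [[ 0.78629559 -0.45176844  0.42147897 -0.08451883]
 [-0.61784888 -0.57337127  0.53805961 -0.69085189]
 [-0.00141442 -0.68348421 -0.72996393  1.10415228]
 [ 0.          0.          0.          1.        ]]
top [[495.12686695   0.         317.10019634]
 [  0.         495.12686695 243.86431826]
 [  0.           0.           1.        ]] [[ 0.0310864  -0.98117862  0.19058369  0.26273783]
 [-0.99949602 -0.02928895  0.01224157  0.02522657]
 [-0.00642917 -0.19086818 -0.98159462  1.27696145]
 [ 0.          0.          0.          1.        ]]
```

View pics/scene0.png

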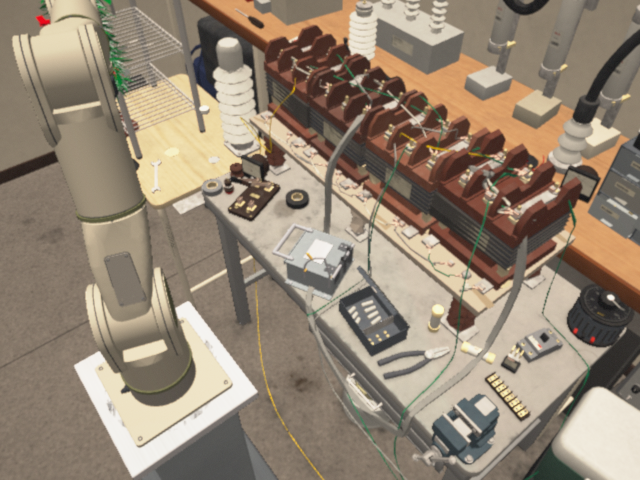

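View pics/top0.png

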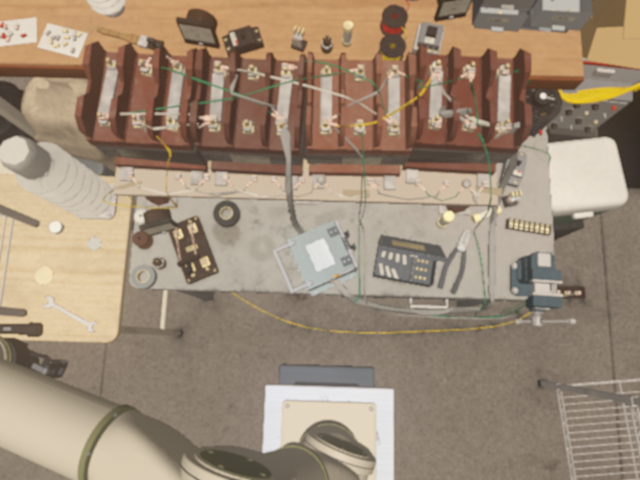

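The top view shows the grey box at about (318,258), with its bar on the left at about (283,270). In the scene view the box is at about (320,258) and the bar at about (295,240). I'll enlarge both.

```bash
python3 - <<'E'
import cv2,numpy as np
a=cv2.imread("pics/top0.png")[210:310,260:370];b=cv2.imread("pics/scene0.png")[210:310,260:370]
f=lambda i:cv2.resize(i,None,fx=3.6,fy=3.6,interpolation=cv2.INTER_CUBIC)
cv2.imwrite("pics/crop.png",np.hstack([f(a),f(b)]))
E
```

```text
(no output)
```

View pics/crop.png

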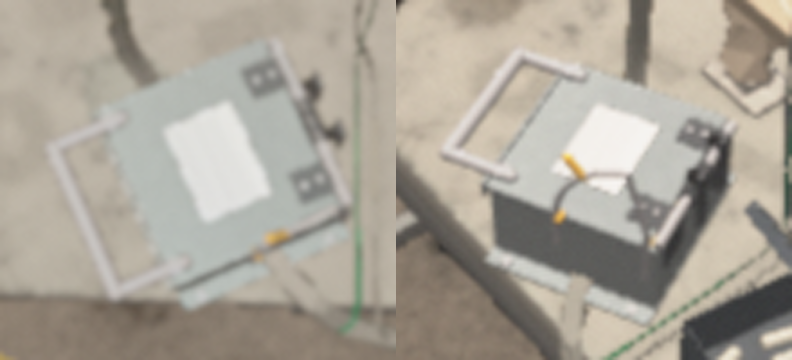

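In the crop, the bar ends are at (55,150) and (115,293) in the top view, and at (520,55) and (447,152) in the scene view. The quadrant and brass stud are on the near (robot) side, and the hinge is on the right.

```bash
cat > h.py <<'E'
from workcell import *
import numpy as np
from scipy.spatial.transform import Rotation as R
def ray(c,uv,z):
    d=c["extrinsics"][:3,:3]@np.linalg.inv(c["mtx"])@[*uv,1]; o=c["extrinsics"][:3,3]
    return o+d*(z-o[2])/d[2]
E
python3 - <<'E'
from h import *
T=camera("top");S=camera("scene")
t=lambda x,y:(260+x/3.6,210+y/3.6)
a=ray(T,t(55,150),.078);b=ray(T,t(115,293),.078)
c=ray(S,t(124,55),.078);d=ray(S,t(51,152),.078)
e=ray(T,t(275,42),.078);f=ray(T,t(345,205),.078)
print(a,b,c,d,e,f,sep="\n")
for p,q in((a,b),(c,d),(e,f)): print((p+q)/2,np.degrees(np.arctan2(*(p-q)[1::-1])))
o=get_obs();print(R.from_quat(o["ee_rot"]).as_matrix(),o["clock"])
E
```

```text
[0.47290431 0.14244179 0.078     ]
[0.37647763 0.09744738 0.078     ]
[0.47430681 0.14258749 0.078     ]
[0.3769693  0.09700866 0.078     ]
[ 0.55319134 -0.00604164  0.078     ]
[ 0.44092345 -0.05621251  0.078     ]
[0.42469097 0.11994459 0.078     ] 25.01459518066647
[0.42563806 0.11979808 0.078     ] 25.091608067241562
[ 0.4970574  -0.03112708  0.078     ] 24.07916464495838
[[-9.39447074e-01  3.42693951e-01 -2.27790161e-04]
 [ 3.42694018e-01  9.39446691e-01 -8.51360698e-04]
 [-7.77594481e-05 -8.77870642e-04 -9.99999612e-01]] 0.2
```

Emit:
jog_arm:
  plan:
    - [[0, 0, -0.05], [-0.014, -0.014, 0], 0.028]
    - [[0, 0, -0.14], [-0.041, -0.041, 0], 0.028]
    - [[0, 0, -0.24], [-0.068, -0.068, 0], 0.028]
    - [[0, 0, -0.34], [-0.095, -0.095, 0], 0.028]
    - [[0, 0, -0.45], [-0.123, -0.123, 0], 0.028]
    - [[0, 0, -0.56], [-0.15, -0.15, 0], 0.028]
    - [[0, 0, -0.67], [-0.177, -0.177, 0], 0.028]
    - [[0, 0, -0.78], [-0.204, -0.204, 0], 0.028]
  force: 30

```text
clock: 0.87
position: [0.3363, 0.3237, 0.2313]
ee_rot: [-0.216, 0.976, 0.0, 0.0]
ft_force: [0.9, -0.1, 0.1]
grip_width: 0.329
grasp_force: 0.0
```

```bash
cat >> h.py <<'E'
def delta(p):
    o=get_obs();r=R.from_quat(o["ee_rot"]);m=r.as_matrix()
    print("t",o["clock"],"pos",o["position"].round(4),"F",o["ft_force"].round(2),"w",round(o["grip_width"]*.0854,4),"g",o["grasp_force"],"jp",o["joint_pos"].round(2))
    print("y yaw",np.degrees(np.arctan2(m[1,1],m[0,1])).round(2),"z",m[:,2].round(3),"tool delta",(m.T@(np.array(p)-o["position"])).round(4))
E
python3 -c "
from h import *
delta([.425,.12,.15])"
```

```text
t 0.8667 pos [0.3363 0.3237 0.2313] F [ 0.93 -0.13  0.08] w 0.0281 g 0.0 jp [-0.91 -0.02  0.04  1.86  0.    1.3   1.14]
y yaw 114.95 z [-0.  0. -1.] tool delta [ 0.0056 -0.2221  0.0812]
```

Emit:
jog_arm:
  plan:
    - [[0, 0, 0], [0.001, -0.02, 0.005], 0.027]
    - [[0, 0, 0], [0.002, -0.056, 0.015], 0.027]
    - [[0, 0, 0], [0.003, -0.093, 0.03], 0.027]
    - [[0, 0, 0], [0.004, -0.13, 0.045], 0.027]
    - [[0, 0, 0], [0.005, -0.167, 0.055], 0.027]
    - [[0, 0, 0], [0.006, -0.202, 0.065], 0.027]
    - [[0, 0, 0], [0.006, -0.222, 0.071], 0.027]
    - [[0, 0, 0], [0.006, -0.222, 0.071], 0.027]

```text
clock: 1.53
position: [0.4238, 0.1168, 0.1592]
ee_rot: [-0.21, 0.978, -0.001, -0.001]
ft_force: [-0.7, -0.5, 0.2]
grip_width: 0.32
grasp_force: 0.0
```

```bash
python3 -c "
from h import *
import cv2
delta([.425,.12,.059])
c=camera('wrist');cv2.imwrite('pics/w1.png',c['img'][:,:,::-1])
P=np.linalg.inv(c['extrinsics'])@[.425,.12,.078,1];q=c['mtx']@P[:3];print(q/q[2])"
```

```text
t 1.5333 pos [0.4238 0.1168 0.1592] F [-0.71 -0.55  0.24] w 0.0274 g 0.0 jp [-0.68 -0.03  0.3   2.03  0.01  1.14  1.61]
y yaw 114.29 z [-0.001 -0.001 -1.   ] tool delta [-0.0026  0.0025  0.1002]
[321.52769255 254.61790588   1.        ]
```

View pics/w1.png

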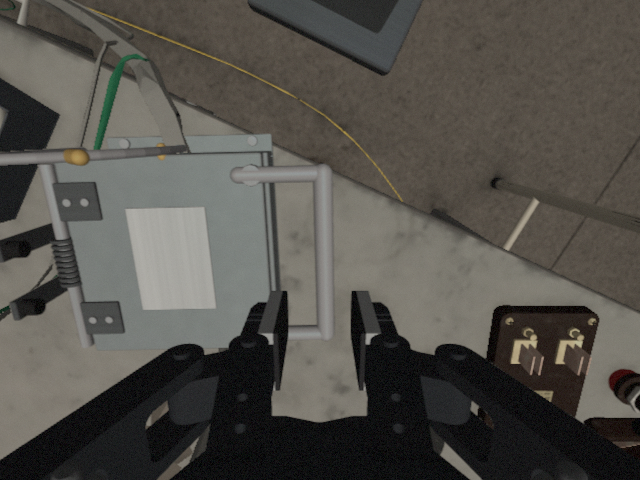

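The wrist view shows the bar running from (323,178) to (326,330), centred near (324.5,254), about 3 px from my estimate. The hinge is on the left of the image.

```bash
python3 -c "
from h import *
c=camera('wrist')
a=ray(c,(323.5,174),.078);b=ray(c,(326,333),.078);print(a,b,(a+b)/2,np.degrees(np.arctan2(*(a-b)[1::-1])))
m=(a+b)/2;m[2]=.059;delta(m)"
```

```text
[0.37733203 0.10239282 0.078     ] [0.47535805 0.1492243  0.078     ] [0.42634504 0.12580856 0.078     ] -154.46407356776703
t 1.6333 pos [0.423  0.121  0.1602] F [-0.15  0.75  0.4 ] w 0.0269 g 0.0 jp [-0.68 -0.03  0.29  2.03  0.01  1.14  1.61]
y yaw 114.55 z [-0.  0. -1.] tool delta [-0.0051  0.003   0.1012]
```

Emit:
jog_arm:
  plan:
    - [[0, 0, 0], [-0.002, -0.001, 0.012], 0.025]
    - [[0, 0, 0], [-0.002, -0.001, 0.036], 0.025]
    - [[0, 0, 0], [-0.002, -0.001, 0.058], 0.025]
    - [[0, 0, 0], [-0.002, -0.001, 0.074], 0.025]
    - [[0, 0, 0], [-0.002, -0.001, 0.086], 0.025]
    - [[0, 0, 0], [-0.002, -0.001, 0.096], 0.025]
    - [[0, 0, 0], [-0.002, -0.001, 0.101], 0.025]
    - [[0, 0, 0], [-0.002, -0.001, 0.101], 0.025]

```text
clock: 2.3
position: [0.4247, 0.1218, 0.0587]
ee_rot: [-0.214, 0.977, -0.0, -0.001]
ft_force: [0.1, 0.1, 0.2]
grip_width: 0.294
grasp_force: 0.0
```

```bash
python3 -c "
from h import *
import cv2
c=camera('wrist');cv2.imwrite('pics/w2.png',c['img'][:,:,::-1])
delta([.4253,.121,.059])
"
```

```text
t 2.35 pos [0.4252 0.1218 0.0594] F [-1.27 -0.03 -0.46] w 0.0249 g 0.0 jp [-0.67  0.11  0.3   2.13 -0.04  0.91  1.66]
y yaw 114.7 z [-0.  0. -1.] tool delta [ 0.0002 -0.0008  0.0004]
```

View pics/w2.png

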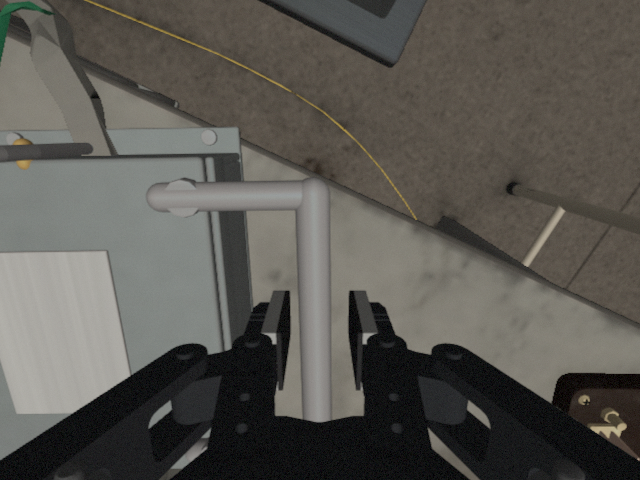

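The fingers straddle the bar: it spans columns 300–330, between pads at 288 and 352. Closing now.

Emit:
jog_arm:
  plan:
    - [[0, 0, 0], [0, 0, 0], 0.0]
    - [[0, 0, 0], [0, 0, 0], 0.0]
    - [[0, 0, 0], [0, 0, 0], 0.0]
    - [[0, 0, 0], [0, 0, 0], 0.0]
    - [[0, 0, 0], [0, 0, 0], 0.0]
    - [[0, 0, 0], [0, 0, 0], 0.0]
  force: 40

```text
clock: 2.85
position: [0.4261, 0.1209, 0.06]
ee_rot: [-0.213, 0.977, -0.0, 0.001]
ft_force: [3.1, -5.3, 1.4]
grip_width: 0.124
grasp_force: 39.1
```

```bash
cat >> h.py <<'E'
# cover frame; TCP gripped at pos P0 with cover shut
def angle(off):  # off: TCP minus bar centre in (ey,z)
    p=get_obs()["position"];ey=np.array([-.419,.908]);H=np.array([.496,-.0335])
    y=(p[:2]-H)@ey-off[0];z=p[2]-.074-off[1]
    return np.arctan2(z,y)-.024,np.hypot(y,z)
E
python3 -c "
from h import *
delta([.4253,.121,.059]);print(angle((0,-.019)))
r=.169;A=np.array([.024+a for a in np.arange(0,1.31,.1)])
print(np.c_[A-.024,r*(np.cos(A)-np.cos(.024)),-r*(np.sin(A)-np.sin(.024))].round(4))
"
```

```text
t 2.85 pos [0.4261 0.1209 0.06  ] F [ 3.06 -5.32  1.4 ] w 0.0106 g 39.1018545627594 jp [-0.67  0.11  0.3   2.13 -0.04  0.91  1.66]
y yaw 114.62 z [ 0.002  0.    -1.   ] tool delta [0.0007 0.0005 0.001 ]
(np.float64(0.005633902775720082), np.float64(0.1695131994430702))
[[ 0.000e+00  0.000e+00 -0.000e+00]
 [ 1.000e-01 -1.200e-03 -1.680e-02]
 [ 2.000e-01 -4.200e-03 -3.350e-02]
 [ 3.000e-01 -8.700e-03 -4.970e-02]
 [ 4.000e-01 -1.490e-02 -6.550e-02]
 [ 5.000e-01 -2.260e-02 -8.050e-02]
 [ 6.000e-01 -3.180e-02 -9.470e-02]
 [ 7.000e-01 -4.230e-02 -1.079e-01]
 [ 8.000e-01 -5.420e-02 -1.200e-01]
 [ 9.000e-01 -6.710e-02 -1.308e-01]
 [ 1.000e+00 -8.110e-02 -1.403e-01]
 [ 1.100e+00 -9.590e-02 -1.484e-01]
 [ 1.200e+00 -1.115e-01 -1.549e-01]
 [ 1.300e+00 -1.277e-01 -1.598e-01]]
```

Emit:
jog_arm:
  plan:
    - [[0, 0, 0], [0, 0, -0.002], 0.0]
    - [[0, 0, 0], [-0.0003, 0, -0.006], 0.0]
    - [[0, 0, 0], [0, -0.0006, -0.011], 0.0]
    - [[0, 0, 0], [0, -0.001, -0.0155], 0.0]
    - [[0, 0, 0], [0, -0.0016, -0.02], 0.0]
    - [[0, 0, 0], [0, -0.0025, -0.025], 0.0]
    - [[0, 0, 0], [0, -0.0033, -0.0295], 0.0]
    - [[0, 0, 0], [0, -0.0042, -0.0335], 0.0]

```text
clock: 3.52
position: [0.4277, 0.1174, 0.0935]
ee_rot: [-0.213, 0.977, 0.0, 0.001]
ft_force: [4.1, -1.9, -2.4]
grip_width: 0.122
grasp_force: 38.9
```

```bash
python3 -c "
from h import *
delta([.4253,.121,.059]);print(angle((0,-.019)))
r=.169
for s in np.arange(.2,1.2,.2):
  A=s+.024+np.arange(.025,.22,.025)
  print(s.round(1),[[float(round(r*(np.cos(a)-np.cos(s+.024)),4)),float(round(-r*(np.sin(a)-np.sin(s+.024)),4))] for a in A])
"
```

```text
t 3.5167 pos [0.4277 0.1174 0.0935] F [ 4.07 -1.93 -2.36] w 0.0104 g 38.949376344680786 jp [-0.67  0.06  0.31  2.1  -0.02  0.99  1.65]
y yaw 114.63 z [ 0.002  0.001 -1.   ] tool delta [0.0008 0.0043 0.0345]
(np.float64(0.20434661540967958), np.float64(0.1700044321227008))
0.2 [[-0.001, -0.0041], [-0.0021, -0.0082], [-0.0033, -0.0122], [-0.0046, -0.0163], [-0.006, -0.0203], [-0.0075, -0.0242], [-0.0091, -0.0281], [-0.0107, -0.032]]
0.4 [[-0.0018, -0.0038], [-0.0037, -0.0076], [-0.0056, -0.0113], [-0.0077, -0.015], [-0.0099, -0.0187], [-0.0121, -0.0222], [-0.0145, -0.0258], [-0.0169, -0.0292]]
0.6 [[-0.0025, -0.0034], [-0.0051, -0.0067], [-0.0078, -0.01], [-0.0105, -0.0132], [-0.0134, -0.0163], [-0.0163, -0.0194], [-0.0193, -0.0224], [-0.0224, -0.0253]]
0.8 [[-0.0031, -0.0028], [-0.0063, -0.0056], [-0.0096, -0.0083], [-0.013, -0.0108], [-0.0164, -0.0133], [-0.0198, -0.0158], [-0.0233, -0.0181], [-0.0269, -0.0203]]
1.0 [[-0.0036, -0.0022], [-0.0073, -0.0042], [-0.0111, -0.0062], [-0.0149, -0.0081], [-0.0187, -0.0098], [-0.0226, -0.0115], [-0.0265, -0.0131], [-0.0304, -0.0146]]
```

Emit:
jog_arm:
  plan:
    - [[0, 0, 0], [0, -0.001, -0.004], 0.0]
    - [[0, 0, 0], [0, -0.002, -0.008], 0.0]
    - [[0, 0, 0], [0, -0.0033, -0.0122], 0.0]
    - [[0, 0, 0], [0, -0.0046, -0.0163], 0.0]
    - [[0, 0, 0], [0, -0.006, -0.0203], 0.0]
    - [[0, 0, 0], [0, -0.0075, -0.0242], 0.0]
    - [[0, 0, 0], [0, -0.009, -0.028], 0.0]
    - [[0, 0, 0], [0, -0.0107, -0.032], 0.0]

```text
clock: 4.18
position: [0.432, 0.1083, 0.1254]
ee_rot: [-0.214, 0.977, 0.0, 0.001]
ft_force: [5.2, 0.4, -2.8]
grip_width: 0.125
grasp_force: 38.9
```

Emit:
jog_arm:
  plan:
    - [[0, 0, 0], [0, -0.0018, -0.0038], 0.0]
    - [[0, 0, 0], [0, -0.0037, -0.0076], 0.0]
    - [[0, 0, 0], [0, -0.0056, -0.0113], 0.0]
    - [[0, 0, 0], [0, -0.0077, -0.015], 0.0]
    - [[0, 0, 0], [0, -0.0099, -0.0187], 0.0]
    - [[0, 0, 0], [0, -0.012, -0.0222], 0.0]
    - [[0, 0, 0], [0, -0.0145, -0.0258], 0.0]
    - [[0, 0, 0], [0, -0.017, -0.0292], 0.0]

```text
clock: 4.85
position: [0.4389, 0.0941, 0.155]
ee_rot: [-0.214, 0.977, 0.001, 0.001]
ft_force: [0.8, 6.2, 1.1]
grip_width: 0.124
grasp_force: 39.0
```

```bash
python3 -c "
from h import *
import cv2
delta([.4253,.121,.059]);print(angle((0,-.019)))
c=camera('wrist');cv2.imwrite('pics/w3.png',c['img'][:,:,::-1])
"
```

```text
t 4.85 pos [0.4389 0.0941 0.155 ] F [0.79 6.24 1.07] w 0.0106 g 38.97953510284424 jp [-0.64 -0.01  0.33  2.02  0.    1.13  1.69]
y yaw 114.73 z [ 0.001  0.003 -1.   ] tool delta [0.0013 0.03   0.096 ]
(np.float64(0.5969749997046524), np.float64(0.17184027108740088))
```

View pics/w3.png

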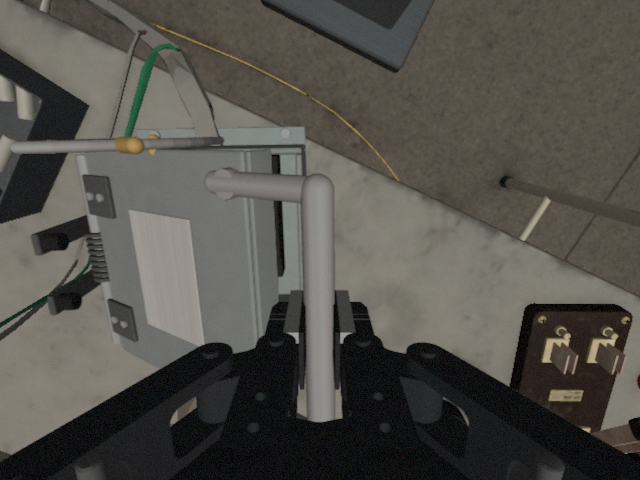

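The wrist view shows the bar firmly between the pads at about (318,310), with the cover tilted up. Carrying on.

Emit:
jog_arm:
  plan:
    - [[0, 0, 0], [0, -0.0025, -0.0034], 0.0]
    - [[0, 0, 0], [0, -0.005, -0.0067], 0.0]
    - [[0, 0, 0], [0, -0.0078, -0.01], 0.0]
    - [[0, 0, 0], [0, -0.0105, -0.0132], 0.0]
    - [[0, 0, 0], [0, -0.0134, -0.0163], 0.0]
    - [[0, 0, 0], [0, -0.0163, -0.0194], 0.0]
    - [[0, 0, 0], [0, -0.0193, -0.0224], 0.0]
    - [[0, 0, 0], [0, -0.0224, -0.0253], 0.0]

```text
clock: 5.57
position: [0.448, 0.0752, 0.1809]
ee_rot: [-0.215, 0.977, 0.002, 0.001]
ft_force: [-2.0, 11.1, 9.0]
grip_width: 0.123
grasp_force: 39.1
```

```bash
python3 -c "
from h import *
delta([.4253,.121,.059]);print(angle((0,-.019)))
"
```

```text
t 5.5667 pos [0.448  0.0752 0.1809] F [-2.05 11.13  9.02] w 0.0105 g 39.090115427970886 jp [-0.62 -0.03  0.36  1.98  0.01  1.19  1.74]
y yaw 114.81 z [ 0.001  0.005 -1.   ] tool delta [0.0017 0.0506 0.1221]
(np.float64(0.7902078101241179), np.float64(0.173107514776075))
```

```bash
python3 - <<'E'
from h import *
import cv2
f=lambda i,s:cv2.resize(i,None,fx=s,fy=s,interpolation=cv2.INTER_CUBIC)
a=camera("scene")["img"][180:300,250:370,::-1];b=camera("wrist")["img"][100:460,60:460,::-1]
cv2.imwrite("pics/c4.png",np.hstack([f(a,3),f(b,1)]))
delta([.4253,.121,.059])
E
```

```text
t 5.6667 pos [0.4481 0.0749 0.1812] F [-2.35 10.34  7.7 ] w 0.0104 g 39.19581949710846 jp [-0.62 -0.03  0.36  1.98  0.01  1.19  1.74]
y yaw 114.78 z [ 0.001  0.005 -1.   ] tool delta [0.0018 0.0509 0.1223]
```

View pics/c4.png

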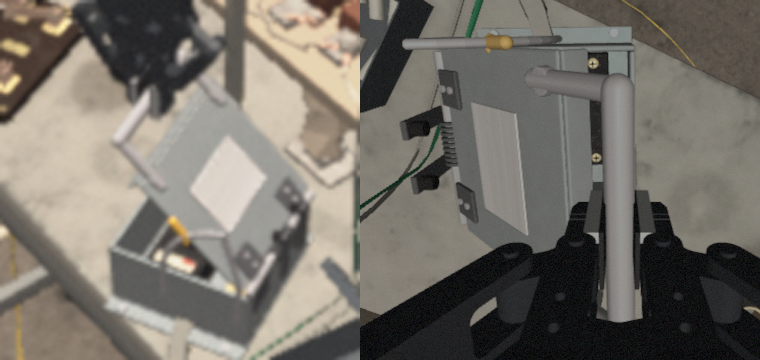

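Emit:
jog_arm:
  plan:
    - [[0, 0, 0], [0, 0.0015, -0.0007], 0.0]
    - [[0, 0, 0], [0, 0.003, -0.0015], 0.0]
    - [[0, 0, 0], [0, 0.004, -0.002], 0.0]
    - [[0, 0, 0], [0, 0.004, -0.002], 0.0]

```text
clock: 6.0
position: [0.448, 0.0749, 0.1816]
ee_rot: [-0.213, 0.977, -0.001, 0.002]
ft_force: [14.5, -3.8, -9.6]
grip_width: 0.122
grasp_force: 39.2
```

```bash
python3 - <<'E'
from h import *
delta([.4253,.121,.059])
print(get_obs()["torque"])
r=.169
for s in (.77,.95,1.1):
  A=s+.024+np.arange(.025,.22,.025)
  print(s,[[float(round(r*(np.cos(a)-np.cos(s+.024)),4)),float(round(-r*(np.sin(a)-np.sin(s+.024)),4))] for a in A])
E
```

```text
t 6.0 pos [0.448  0.0749 0.1816] F [14.49 -3.84 -9.57] w 0.0104 g 39.16272461414337 jp [-0.62 -0.03  0.35  1.98  0.01  1.19  1.73]
y yaw 114.61 z [ 0.004 -0.001 -1.   ] tool delta [0.0019 0.0517 0.1225]
[-0.54104271 -2.93464747  0.12658373]
0.77 [[-0.003, -0.0029], [-0.0062, -0.0058], [-0.0094, -0.0085], [-0.0126, -0.0112], [-0.016, -0.0138], [-0.0193, -0.0164], [-0.0228, -0.0188], [-0.0263, -0.0211]]
0.95 [[-0.0035, -0.0023], [-0.0071, -0.0046], [-0.0107, -0.0067], [-0.0144, -0.0088], [-0.0182, -0.0108], [-0.022, -0.0126], [-0.0258, -0.0144], [-0.0297, -0.0161]]
1.1 [[-0.0038, -0.0018], [-0.0077, -0.0035], [-0.0116, -0.005], [-0.0156, -0.0065], [-0.0196, -0.0079], [-0.0236, -0.0092], [-0.0277, -0.0104], [-0.0317, -0.0115]]
```

Emit:
jog_arm:
  plan:
    - [[0, 0, 0], [-0.001, -0.004, -0.0023], 0.0]
    - [[0, 0, 0], [-0.001, -0.008, -0.005], 0.0]
    - [[0, 0, 0], [-0.001, -0.0114, -0.0078], 0.0]
    - [[0, 0, 0], [-0.001, -0.0146, -0.0107], 0.0]
    - [[0, 0, 0], [-0.001, -0.018, -0.0134], 0.0]
    - [[0, 0, 0], [-0.001, -0.0213, -0.016], 0.0]
    - [[0, 0, 0], [-0.001, -0.0248, -0.0186], 0.0]
    - [[0, 0, 0], [-0.001, -0.0283, -0.021], 0.0]

```text
clock: 6.67
position: [0.4594, 0.0513, 0.2034]
ee_rot: [-0.214, 0.977, 0.001, 0.001]
ft_force: [2.6, 4.8, 3.3]
grip_width: 0.119
grasp_force: 39.6
```

```bash
cat >> h.py <<'E'
def st():
    o=get_obs();p=o["position"];F=o["ft_force"]
    ex=np.array([.908,.419,0]);ey=np.array([-.419,.908,0]);y=ey@(p-[.4261,.1209,.06])
    a=np.arccos(np.cos(.024)+y/.169)-.024
    z=.169*(np.sin(a+.024)-.024)
    print("t",o["clock"].__round__(2),"y",y.round(4),"z",(p[2]-.06).round(4),"a(y)",a.round(3),"z excess",(p[2]-.06-z).round(4),"F ex,ey,z",(ex@F).round(1),(ey@F).round(1),F[2].round(1),"rad",(ey@F*np.cos(a)+F[2]*np.sin(a)).round(1),"tan",(-ey@F*np.sin(a)+F[2]*np.cos(a)).round(1))
E
python3 -c "
from h import *
st()"
```

```text
t 6.67 y -0.0772 z 0.1434 a(y) 0.973 z excess 0.0056 F ex,ey,z 4.3 3.3 3.3 rad 4.6 tan -0.8
```

Emit:
jog_arm:
  plan:
    - [[0, 0, 0], [0, -0.003, -0.0025], 0.0]
    - [[0, 0, 0], [0, -0.0067, -0.0048], 0.0]
    - [[0, 0, 0], [0, -0.0104, -0.007], 0.0]
    - [[0, 0, 0], [0, -0.0142, -0.0092], 0.0]
    - [[0, 0, 0], [0, -0.018, -0.0112], 0.0]
    - [[0, 0, 0], [0, -0.0219, -0.0131], 0.0]
    - [[0, 0, 0], [0, -0.0257, -0.0149], 0.0]
    - [[0, 0, 0], [0, -0.0292, -0.0163], 0.0]

```text
clock: 7.33
position: [0.4722, 0.0244, 0.2198]
ee_rot: [-0.214, 0.977, 0.001, 0.002]
ft_force: [6.2, 5.3, 2.6]
grip_width: 0.123
grasp_force: 39.0
```

```bash
python3 -c "
from h import *
st()"
```

```text
t 7.33 y -0.107 z 0.1598 a(y) 1.171 z excess 0.0067 F ex,ey,z 7.9 2.2 2.6 rad 3.2 tan -1.1
```

Emit:
jog_arm:
  plan:
    - [[0, 0, 0], [-0.0005, -0.002, -0.0009], 0.0]
    - [[0, 0, 0], [-0.001, -0.004, -0.0017], 0.0]
    - [[0, 0, 0], [-0.001, -0.006, -0.0025], 0.0]
    - [[0, 0, 0], [-0.001, -0.008, -0.0033], 0.0]
    - [[0, 0, 0], [-0.001, -0.01, -0.004], 0.0]
    - [[0, 0, 0], [-0.001, -0.012, -0.0046], 0.0]
    - [[0, 0, 0], [-0.001, -0.014, -0.0052], 0.0]
    - [[0, 0, 0], [-0.001, -0.0158, -0.0058], 0.0]

```text
clock: 8.0
position: [0.4792, 0.0097, 0.2246]
ee_rot: [-0.213, 0.977, -0.0, 0.001]
ft_force: [5.4, 3.5, 2.0]
grip_width: 0.122
grasp_force: 40.9
```

```bash
python3 -c "
from h import *
st()"
```

```text
t 8.0 y -0.1232 z 0.1646 a(y) 1.273 z excess 0.006 F ex,ey,z 6.4 0.9 2.0 rad 2.2 tan -0.3
```

Emit:
jog_arm:
  plan:
    - [[0, 0, 0], [0, -0.001, -0.0003], 0.0]
    - [[0, 0, 0], [0, -0.002, -0.0006], 0.0]
    - [[0, 0, 0], [0, -0.003, -0.0008], 0.0]
    - [[0, 0, 0], [0, -0.004, -0.001], 0.0]
    - [[0, 0, 0], [0, -0.005, -0.0013], 0.0]
    - [[0, 0, 0], [0, -0.006, -0.0015], 0.0]
    - [[0, 0, 0], [0, -0.006, -0.0015], 0.0]

```text
clock: 8.58
position: [0.4812, 0.0053, 0.2261]
ee_rot: [-0.214, 0.977, 0.001, 0.0]
ft_force: [2.2, 6.3, 4.4]
grip_width: 0.121
grasp_force: 41.0
```

```bash
python3 -c "
from h import *
st()"
```

```text
t 8.58 y -0.128 z 0.1661 a(y) 1.302 z excess 0.0061 F ex,ey,z 4.6 4.8 4.4 rad 5.5 tan -3.4
```

Emit:
jog_arm:
  plan:
    - [[0, 0, 0], [0, -0.0007, 0], 0.0]
    - [[0, 0, 0], [0, -0.0014, 0], 0.0]
    - [[0, 0, 0], [0, -0.002, 0], 0.0]
    - [[0, 0, 0], [0, -0.002, 0], 0.0]

```text
clock: 8.92
position: [0.4813, 0.005, 0.2261]
ee_rot: [-0.215, 0.977, 0.002, -0.0]
ft_force: [-2.2, 11.8, 7.7]
grip_width: 0.117
grasp_force: 41.4
```

```bash
python3 -c "
from h import *
st()"
```

```text
t 8.92 y -0.1284 z 0.1661 a(y) 1.305 z excess 0.0061 F ex,ey,z 3.0 11.6 7.7 rad 10.4 tan -9.2
```

The cover is on the open stop: its motion ended at an inferred 1.30 rad, with about 9 N on the buffers. Now I'll lower it.

Emit:
jog_arm:
  plan:
    - [[0, 0, 0], [0, 0.003, 0.0004], 0.0]
    - [[0, 0, 0], [0, 0.0075, 0.0015], 0.0]
    - [[0, 0, 0], [0, 0.012, 0.0028], 0.0]
    - [[0, 0, 0], [0, 0.016, 0.004], 0.0]
    - [[0, 0, 0], [0, 0.02, 0.0054], 0.0]
    - [[0, 0, 0], [0, 0.0236, 0.0068], 0.0]
    - [[0, 0, 0], [0, 0.0271, 0.0084], 0.0]
    - [[0, 0, 0], [0, 0.0305, 0.01], 0.0]

```text
clock: 9.58
position: [0.4693, 0.0301, 0.216]
ee_rot: [-0.213, 0.977, -0.0, 0.0]
ft_force: [1.6, 0.6, 6.3]
grip_width: 0.122
grasp_force: 41.8
```

```bash
python3 - <<'E'
from h import *
st()
r=.169
for s in (1.12,1.12-.2):
  A=s+.024-np.arange(.025,.22,.025)
  print(s,[[float(round(r*(np.cos(a)-np.cos(s+.024)),4)),float(round(-r*(np.sin(a)-np.sin(s+.024)),4))] for a in A])
E
```

```text
t 9.58 y -0.1005 z 0.156 a(y) 1.13 z excess 0.0055 F ex,ey,z 1.7 -0.2 6.3 rad 5.7 tan 2.8
1.12 [[0.0038, 0.0018], [0.0076, 0.0037], [0.0113, 0.0057], [0.015, 0.0078], [0.0186, 0.0099], [0.0222, 0.0122], [0.0257, 0.0145], [0.0292, 0.017]]
0.9200000000000002 [[0.0034, 0.0025], [0.0067, 0.0051], [0.01, 0.0078], [0.0132, 0.0106], [0.0163, 0.0134], [0.0193, 0.0164], [0.0223, 0.0193], [0.0252, 0.0224]]
```

Emit:
jog_arm:
  plan:
    - [[0, 0, 0], [0, 0.004, 0.0015], 0.0]
    - [[0, 0, 0], [0, 0.0078, 0.0033], 0.0]
    - [[0, 0, 0], [0, 0.0115, 0.0052], 0.0]
    - [[0, 0, 0], [0, 0.0152, 0.0073], 0.0]
    - [[0, 0, 0], [0, 0.0188, 0.0094], 0.0]
    - [[0, 0, 0], [0, 0.0224, 0.0117], 0.0]
    - [[0, 0, 0], [0, 0.0259, 0.014], 0.0]
    - [[0, 0, 0], [0, 0.0294, 0.0165], 0.0]

```text
clock: 10.25
position: [0.4564, 0.0569, 0.1988]
ee_rot: [-0.213, 0.977, -0.0, -0.001]
ft_force: [-0.1, -1.7, 2.7]
grip_width: 0.12
grasp_force: 41.5
```

```bash
python3 -c "
from h import *
st()"
```

```text
t 10.25 y -0.0708 z 0.1388 a(y) 0.927 z excess 0.0053 F ex,ey,z -0.8 -1.5 2.7 rad 1.3 tan 2.9
```

Emit:
jog_arm:
  plan:
    - [[0, 0, 0], [0, 0.0036, 0.0027], 0.0]
    - [[0, 0, 0], [0, 0.0073, 0.0057], 0.0]
    - [[0, 0, 0], [0, 0.011, 0.0088], 0.0]
    - [[0, 0, 0], [0, 0.0145, 0.0119], 0.0]
    - [[0, 0, 0], [0, 0.018, 0.0152], 0.0]
    - [[0, 0, 0], [0, 0.0212, 0.0182], 0.0]
    - [[0, 0, 0], [0, 0.024, 0.021], 0.0]
    - [[0, 0, 0], [0, 0.0258, 0.0228], 0.0]

```text
clock: 10.92
position: [0.4456, 0.0804, 0.1758]
ee_rot: [-0.214, 0.977, -0.0, -0.001]
ft_force: [-3.4, -4.6, -0.4]
grip_width: 0.12
grasp_force: 41.6
```

```bash
python3 - <<'E'
from h import *
import cv2
st()
f=lambda i,s:cv2.resize(i,None,fx=s,fy=s,interpolation=cv2.INTER_CUBIC)
a=camera("scene")["img"][200:290,275:355,::-1];b=camera("wrist")["img"][80:440,60:460,::-1]
cv2.imwrite("pics/c5.png",np.hstack([f(a,4),f(b,1)]))
st()
E
```

```text
t 10.92 y -0.0449 z 0.1158 a(y) 0.723 z excess 0.005 F ex,ey,z -5.0 -2.7 -0.4 rad -2.3 tan 1.5
t 11.02 y -0.045 z 0.1159 a(y) 0.723 z excess 0.0051 F ex,ey,z -5.7 -1.7 -1.1 rad -2.0 tan 0.3
```

View pics/c5.png

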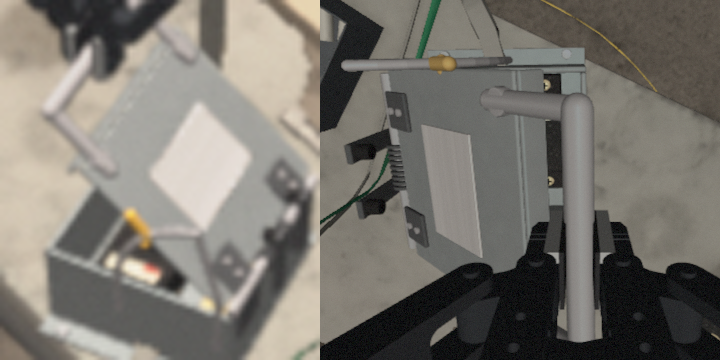

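The bar is still held, with its near corner at about (48,105) in the scene crop. I'll cross-check the angle from that corner.

```bash
python3 - <<'E'
from h import *
c=camera("scene")
ex=np.array([.908,.419,0]);ey=np.array([-.419,.908,0]);H=np.array([.496,-.0335,.074])
d=c["extrinsics"][:3,:3]@np.linalg.inv(c["mtx"])@[275+48/4,200+105/4,1];o=c["extrinsics"][:3,3]
n0=np.array([.3767,.0972,.078])
p=o+d*(ex@(n0-o))/(ex@d)
y,z=ey@(p-H),p[2]-.074
print(p,np.hypot(y,z),np.arctan2(z,y)-.024)
E
```

```text
[0.39539073 0.05669599 0.19399117] 0.1725893648729113 0.7447549062822565
```

Emit:
jog_arm:
  plan:
    - [[0, 0, 0], [0, 0.0008, 0.0009], 0.0]
    - [[0, 0, 0], [0, 0.0015, 0.0017], 0.0]
    - [[0, 0, 0], [0, 0.0015, 0.0017], 0.0]
    - [[0, 0, 0], [0, 0.0015, 0.0017], 0.0]
    - [[0, 0, 0], [0, 0.0015, 0.0017], 0.0]
    - [[0, 0, 0], [0, 0.0015, 0.0017], 0.0]
    - [[0, 0, 0], [0, 0.0015, 0.0017], 0.0]
    - [[0, 0, 0], [0, 0.0015, 0.0017], 0.0]

```text
clock: 11.73
position: [0.4451, 0.0813, 0.1746]
ee_rot: [-0.213, 0.977, -0.0, -0.001]
ft_force: [-4.0, -4.6, -0.8]
grip_width: 0.123
grasp_force: 41.7
```

```bash
python3 -c "
from h import *
st();print(abs(get_obs()['joint_velocities']).max());print(hand_in())"
```

```text
t 11.73 y -0.0439 z 0.1146 a(y) 0.714 z excess 0.005 F ex,ey,z -5.5 -2.5 -0.8 rad -2.4 tan 1.0
0.001803022933526445
the job is handed in; nothing more can be done
None
```

I raised the cover past its balance point, brought it gently onto the open stop and lowered it to about 0.714 rad, 5° below balance. It is at rest with the bar still gripped, and I handed the job in at 11.7 s; a rough camera check read 0.745 rad just before the last 0.01 rad of lowering, so the angle is good to only a degree or two.

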